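# Post the diffuser plate into its slanted keeper

### The job

Take the copper-tone diffuser plate out of the grooved cedar block and slip it, either face forward, into the narrow slanted slot of the steel keeper. Press it down gently against the stiff cradle inside until you feel it come up firm on the hidden stop, then let go and leave it there. Do not disturb the jar, the spatula or the loose lid.

Things in the scene. Friction and masses are not known exactly. Their poses are not given: they have to be found in the camera images.
- plate_center (a point): centre of the flat copper-tone aluminium diffuser plate: 8 mm thick (its x), 150 mm wide (y), 120 mm tall (z, up at the start), 0.3 to 0.45 kg, rows of dark holes. It starts upright in the groove of the cedar block, its upper 80 mm free above the block. Keep the same long edge down: it goes into the slot first.
- block: fixed cedar block with a straight groove; origin at the centre of its underside, z up, groove along its y. 110 mm (x) by 170 mm (y), 55 mm high; the groove is 12 mm wide, open at both ends, its floor 15 mm above the table.
- slot_mouth (a point): centre of the mouth of the keeper's slot, level with the upper rim of its walls. z points out of the slot, against the way in, and leans 20 degrees from vertical roughly towards the robot; x is the slot's narrow direction, y its long one. Opening 12 mm (x) by 156 mm (y), the same all the way down; walls 5 mm thick on the faces, 8 mm at the ends, flat on top, no funnel.
- stop_bracket: fixed bracket at the bottom of the slot, origin as the sleeve's. It carries a hidden rubber stop below the cradle's start, set at a different height each time: the plate at home sticks out 5 to 17 mm above the mouth. The stop gives 3 N per mm for 4 mm, then is rigid, felt as a clear rise over the cradle's steady drag: about 17 N in all on the plate is home; over 35 N on the stop is too rough.
- plate: the same diffuser plate; origin at the centre of its lower edge, 60 mm below plate_center, same axes.
- jar: bystander: amber glass jar with a twist cap, 72 mm across, 120 mm tall; origin at the centre of its underside
- spatula: bystander: spatula about 240 mm long lying flat on the table, pointing roughly at the robot; origin near its middle, handle to its -x
- lid: bystander: loose round ceramic lid, 130 mm across, 38 mm high with its knob; origin at the centre of its underside
- guide: the fixed slanted steel sleeve of the keeper, 130 mm deep; origin on the slot's axis 130 mm below the mouth, axes as the slot's. Inside, a stiff cradle meets the plate's lower edge 55 to 65 mm below the mouth (varies). It bears the plate's weight, yields to a slow push (15 mm/s) of 5 to 11 N more (8 N friction and 200 N s/m damping, less its weight) and stays where it is pushed.
- keeper: the keeper's fixed steel foot, 150 mm (x) by 180 mm (y), 8 mm thick, on the table; origin at the centre of its underside, z up, x away from the robot. The slot's mouth is 135 mm above the table.
Mind the look-alikes: they are no part of the job. What is meant by the plate is not red or yellow, and is the smaller of those in its own colour.

How it is judged:
On the way:
1. the plate stands in the slot, its lower edge at least 46 mm below the mouth (z of plate_center in the frame of slot_mouth between -0.065 and 0.014 m and x of plate_center in the frame of slot_mouth between -0.008 and 0.008 m and y of plate_center in the frame of slot_mouth between -0.008 and 0.008 m and angle between the z axis of plate and the z axis of slot_mouth, either way round below 0.12 rad), for 0.1 s.
At the end, for the whole second after the job is handed in: The plate rests in the slot on the hidden stop (over 0.5 N on it), its centre 39 to 62 mm below the mouth along the slot and within 5 mm of the slot's mid-plane, within 0.08 rad of the slot's slope, still and released (contact force between plate and stop_bracket above 0.5 N and z of plate_center in the frame of slot_mouth between -0.062 and -0.039 m and x of plate_center in the frame of slot_mouth between -0.005 and 0.005 m and angle between the z axis of plate and the z axis of slot_mouth, either way round below 0.08 rad and linear speed of plate below 0.01 m/s); the robot touches nothing.
It fails at once if the plate is rammed on the stop with more than 35 N (contact force between plate and stop_bracket above 35 N).
It fails at once if the jar, the spatula or the loose lid is moved more than 30 mm (distance of any of jar, spatula, lid from where it was at the start of the episode above 0.03 m).
It also fails if it takes over 58 s, if anything falls off the work surface, if the arm or the gripper's body presses on something with over 40 N, if the wrist force passes 120 N, or if a joint passes its speed limit or range.

### The arm

A 6-joint arm with a two-finger parallel gripper is mounted at the origin on the work surface. World frame = base frame: x ahead of the robot, y to its left, z up, the work surface at z = 0. Lengths are in m, angles in rad, forces in N, time in s.
With the tool pointing down it reaches from about 0.3 to 0.875 m from the base axis. Payload 6.4 kg.
Tool frame: the origin (TCP) lies on the centre line of the jaws, within the pads' length; the fingertips stand 25 mm ahead of it and the grasp point (between the pads) lies 6 mm ahead of it (ctrl.tips_ahead is the distance from the TCP to the fingertips, in m); z points along the fingers, y is the line along which they close (so a half turn about z gives the same grasp; the last joint's range is limited). The gripper opens to 88 mm and grips with 3 to 60 N. Pads are 18 mm wide; open, the fingers measure 123 mm over their backs; the gripper's body (75 mm by 187 mm) begins 45 mm behind the grasp point.
Start: joints at [0.939, 0.181, 1.607, -0, 1.354, -0.206], TCP at [0.237, 0.524, 0.264] pointing down, gripper open.
Joint ranges: [-2.99, 2.99], [-0.89, 2.07], [0.3, 2.58], [-1.14, 4.28], [0, 2.63], [-3.12, 3.12]. Speed limits (rad/s): [2.57, 2.57, 3.01, 3.14, 3.14, 3.14].

### API

Orientations are given as a unit quaternion [x, y, z, w].
In Python, from station import ctrl gives the robot as it stands. The module is installed in compiled form; this text tells all that it offers.
- The arm moves only by the shell command python3 -m inch 'ROWS' [OPENING] [FORCE]. ROWS is JSON, a list of rows, each a list of 2 entries, a list of its own where there are three numbers: the shift along the tool's x, y, z in m, then the turn, a rotation vector about the tool's x, y, z in rad. A call has exactly 10 rows; each row shifts and turns the commanded pose from where the row before left it, along the tool's axes as they then stand; what a row does not reach is not made up. A row lasts 1/10 s, in which the tool goes at most 50 mm and 8.59 degrees, less where a joint would pass 70% of its speed; a pose out of reach is approached as far as the arm can. A call is refused whole if a number of a shift passes 0.05 or a number of a turn 0.15, either way. A call with a gripper value outside its range is refused whole. OPENING is the finger opening in m, from 0 to 0.0881, set as the call begins (- or left out, the last holds). The fingers move at their own pace and stop on an object; FORCE is the grip in N (left out, the last holds). Time passes only in rows, so rows that do not move let the fingers close, or fill a call up. It gives the time, the measured TCP pose, the force, the opening and the grip force at its end, in the units of the state.
- ctrl.get_state(): the state, without advancing time (a new reading comes with each control period).
- ctrl.camera(name): name is "scene" or "top" or "wrist"; returns the picture (384x512x3 uint8, red, green, blue); there is no depth.
- ctrl.get_calibration(name): a dict with "vfov" (degrees; the focal length in pixels is half the picture's height over the tangent of half this angle, whatever the lens; pixels are square), "cx", "cy" (the principal point, pixels), "distortion" ([k1, k2, p1, p2, k3] as OpenCV has them; the pictures are not rectified), "R" (3x3) and "t" (3): a world point X has camera coordinates R X + t. Camera axes: x right, y down, z forward; pixel columns grow to the right and rows downward; lengths in m; the calibration is good to about 2 mm. A picture is of the moment at which its call begins: read the wrist's pose just before it. get_calibration takes no time and is no camera call; for the wrist camera it gives the pose at the moment of the call.
- ctrl.hand_in(): hands the job in; it is judged then, once.
Trained networks look in the newest picture that a camera, given by its name, has taken for a name from the list of things; names that differ only in an ending like _2 or _b are one class to them, and where a whole thing is asked for, a point or a joint stands for the part that bears it (a point fixed in the world has none). Each returns a list of dicts, best first, with "confidence" (0 to 1); they miss things now and then, are a little off and sometimes report something else, mostly with a low value. They report only what shows in the picture. A call takes as long as a camera call. They do not tell look-alikes from the thing itself.
- ctrl.cut_out(camera, name): "mask" (384x512 bool, what is visible of it) and "position" ([column, row] in pixels, amid what is visible of it).
- ctrl.mark_of(camera, name): "position" ([column, row] in pixels: a listed point, or the origin of a listed thing).
The state is a dict: "clock": time; "joint_positions": joint angles; "joint_vel": joint speeds; "joint_torque": joint torques, N m; "tool_pos": TCP position; "eef_rot": TCP orientation; "wrist_force": force on the tool from outside, world axes, zero at the start; "wrist_torque": the same for the moment, N m; "grip_width": finger opening in m; "grip_force": force on a finger pad.
Only numpy, scipy, OpenCV 4.12 (cv2) and the standard library are available. Lean on these libraries where they do the work, as an engineer would, in place of code of your own. Each camera call takes 0.05 s, during which the arm holds its last target. There are 200 camera calls.

## Working session

There is one attempt and no reset: what is moved stays moved. The work goes in short steps, Python scripts to look and compute and a shell command to move; the robot and the scene stay as the last step left them, time stands still between calls to the robot, and variables do not carry over. Pictures are saved under pics/ and viewed, at most 10 in all, crops included, and the job is handed in when it is done.

```bash
mkdir -p pics; cat > h.py <<'E'
import numpy as np, cv2
from station import ctrl
from scipy.spatial.transform import Rotation as Ro
def K(c):
    f=192/np.tan(np.radians(c["vfov"])/2); return np.array([[f,0,c["cx"]],[0,f,c["cy"]],[0,0,1]])
def ray(c,p):
    u=cv2.undistortPoints(np.array([[p]],float),K(c),np.array(c["distortion"]))[0,0]
    R=np.array(c["R"]);t=np.array(c["t"]); return -R.T@t, R.T@np.array([u[0],u[1],1])
def onz(c,p,z):
    o,d=ray(c,p); return o+d*(z-o[2])/d[2]
def tri(cps):
    A=np.zeros((3,3));b=np.zeros(3)
    for c,p in cps:
        o,d=ray(c,p); d=d/np.linalg.norm(d); M=np.eye(3)-np.outer(d,d); A+=M;b+=M@o
    x=np.linalg.solve(A,b); return x
def proj(c,X):
    R=np.array(c["R"]);t=np.array(c["t"])
    return cv2.projectPoints(np.array(X,float).reshape(-1,3),cv2.Rodrigues(R)[0],t,K(c),np.array(c["distortion"]))[0][:,0]
def snap(n,f):
    c=ctrl.get_calibration(n); im=ctrl.camera(n); cv2.imwrite('pics/'+f,im[:,:,::-1]); return c,im
E
python3 - <<'E'
from h import *
ims=[]
for n in("scene","top"):
    c,im=snap(n,n+'0.png'); ims.append(im)
    print(n,{k:np.round(v,3).tolist() for k,v in c.items()})
    for t in("plate_center","block","slot_mouth","keeper","guide","plate","jar","lid","spatula"):
        print(t,[(np.round(d["position"],1).tolist(),round(float(d["confidence"]),2)) for d in ctrl.mark_of(n,t)])
E
```

```text
scene {'vfov': 47.075, 'cx': 255.854, 'cy': 198.668, 'distortion': [-0.139, 0.0, 0.0, 0.0, 0.0], 'R': [[-0.114, 0.993, -0.004], [0.771, 0.087, -0.631], [-0.626, -0.075, -0.776]], 't': [-0.084, -0.383, 1.527]}
plate_center [([307.9, 156.5], 0.87), ([277.9, 210.3], 0.71), ([404.0, 172.3], 0.66), ([364.7, 225.9], 0.59)]
block [([278.5, 229.0], 0.61)]
slot_mouth [([120.3, 167.6], 0.74)]
keeper [([134.7, 202.9], 0.93), ([235.5, 291.6], 0.62)]
guide [([130.1, 210.9], 0.56)]
plate [([362.0, 243.3], 0.83), ([397.5, 189.9], 0.77), ([305.7, 170.1], 0.61), ([274.5, 227.0], 0.56)]
jar [([236.2, 291.5], 0.69)]
lid [([169.6, 283.2], 0.59), ([279.8, 233.0], 0.27)]
spatula [([202.3, 187.9], 0.55)]
top {'vfov': 55.253, 'cx': 254.464, 'cy': 193.597, 'distortion': [-0.079, 0.0, 0.0, 0.0, 0.0], 'R': [[0.001, -1.0, 0.027], [-0.997, -0.003, -0.083], [0.083, -0.026, -0.996]], 't': [0.144, 0.596, 1.091]}
plate_center [([207.8, 272.3], 0.8), ([118.2, 257.3], 0.73), ([160.8, 194.1], 0.61), ([234.2, 200.2], 0.57)]
block [([234.3, 198.0], 0.87), ([314.6, 142.2], 0.73)]
slot_mouth [([382.6, 217.4], 0.87)]
keeper [([362.7, 208.9], 0.6)]
guide [([366.3, 202.7], 0.95)]
plate [([212.5, 270.6], 0.93), ([126.9, 251.4], 0.93), ([233.0, 198.8], 0.61), ([163.4, 197.5], 0.57), ([315.5, 141.4], 0.51)]
jar [([263.6, 140.1], 0.85), ([316.5, 141.7], 0.45)]
lid [([315.5, 142.0], 0.65)]
spatula [([305.1, 239.5], 0.62)]
```

View pics/scene0.png

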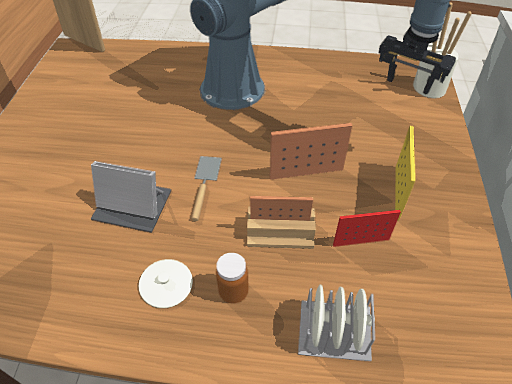

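View pics/top0.png

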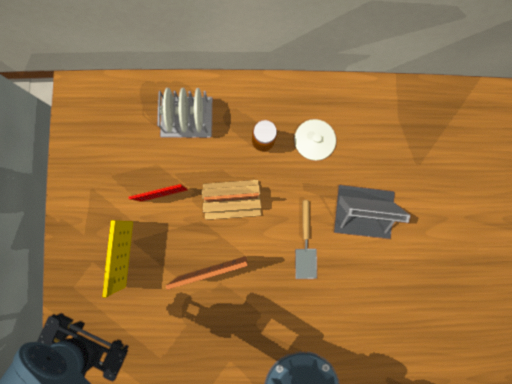

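The plate is the small copper one in the cedar block: scene (278,210), top (234,199). The larger copper, red and yellow ones are decoys. The keeper is at top (365,210).

```bash
python3 - <<'E'
from h import *
cs=ctrl.get_calibration("scene");ct=ctrl.get_calibration("top")
for n,a,b in(("platec",(277.9,210.3),(234.2,200.2)),("plate",(274.5,227),(233,198.8)),("block",(278.5,229),(234.3,198)),("mouth",(120.3,167.6),(382.6,217.4)),("guide",(130.1,210.9),(366.3,202.7)),("keeper",(134.7,202.9),(362.7,208.9))):
    print(n,tri([(cs,a),(ct,b)]).round(3))
for n,p,z in(("lid",(315.5,142),0),("jar",(263.6,140),0.0),("spat",(305,239),0),("keeper",(362.7,208.9),0.004),("block",(234.3,198),0),("mouth",(382.6,217.4),.135)): print(n,onz(ct,p,z).round(3))
def yaw(c,m,z):
    cc=max(cv2.findContours(m.astype(np.uint8),0,1)[0],key=cv2.contourArea)[:,0]
    P=np.float32([onz(c,p,z)[:2] for p in cc]); return cv2.minAreaRect(P)
for n,z in(("block",.04),("keeper",.008),("guide",.1),("plate_center",.135)):
    for cn,c in(("top",ct),):
        ctrl.camera(cn)
        for d in ctrl.cut_out(cn,n): print(n,cn,round(d["confidence"],2),np.round(d["position"]),yaw(c,d["mask"],z))
im=cv2.imread('pics/top0.png')[170:255,190:430]; cv2.imwrite('pics/tz.png',cv2.resize(im,None,fx=3.3,fy=3.3,interpolation=2))
print(Ro.from_quat(ctrl.get_state()["eef_rot"]).as_matrix().round(3), ctrl.get_state()["clock"])
E
```

```text
platec [0.572 0.206 0.075]
plate [0.581 0.205 0.015]
block [0.583 0.209 0.01 ]
mouth [ 0.521 -0.207  0.129]
guide [ 0.569 -0.197  0.01 ]
keeper [ 0.549 -0.185  0.022]
lid [ 0.762 -0.048  0.   ]
jar [0.767 0.116 0.   ]
spat [ 0.458 -0.011  0.   ]
keeper [ 0.55  -0.193  0.004]
block [0.584 0.207 0.   ]
mouth [ 0.522 -0.207  0.135]
block top 0.89 [233. 200.] ((0.5779039859771729, 0.21542683243751526), (0.11286065727472305, 0.17736047506332397), 4.7246270179748535)
keeper top 0.8 [367. 212.] ((0.5394201874732971, -0.2233290821313858), (0.23071874678134918, 0.1516696810722351), 83.91191864013672)
plate_center top 0.81 [118. 257.] ((0.40928739309310913, 0.5183743238449097), (0.06250039488077164, 0.20649667084217072), 84.98756408691406)
plate_center top 0.77 [237. 199.] ((0.5748426914215088, 0.2102966457605362), (0.02071249857544899, 0.14485053718090057), 7.1573028564453125)
plate_center top 0.77 [210. 271.] ((0.373250275850296, 0.27849623560905457), (0.027149002999067307, 0.22826749086380005), 15.941161155700684)
plate_center top 0.41 [265. 135.] ((0.7484754323959351, 0.12335436046123505), (0.07507993280887604, 0.08006258308887482), 45.52311325073242)
plate_center top 0.18 [365. 211.] ((0.5349277853965759, -0.17845363914966583), (0.21091486513614655, 0.13623952865600586), 82.04798889160156)
[[-0.911  0.413  0.   ]
 [ 0.413  0.911  0.   ]
 [-0.     0.    -1.   ]] 1.4
```

View pics/tz.png

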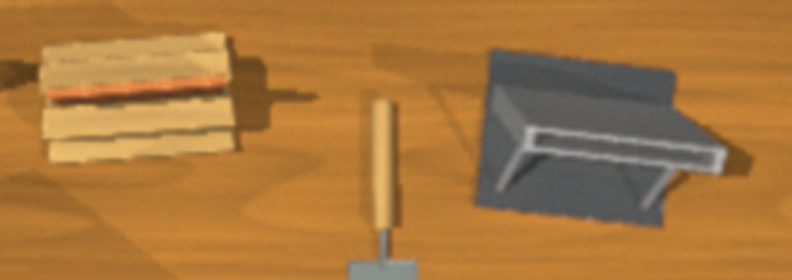

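```bash
cat >> h.py <<'E'
def plan(P,R,n):
    s=ctrl.get_state(); p=np.array(s["tool_pos"]);R0=Ro.from_quat(s["eef_rot"]).as_matrix()
    w=Ro.from_matrix(R0.T@R).as_rotvec()/n; st=(np.array(P)-p)/n
    for i in range(n):
        Ri=R0@Ro.from_rotvec(w*i).as_matrix(); print(np.round(Ri.T@st,3).tolist(),end=' ')
    print('turn',np.round(w,4).tolist())
def toolR(yaw,tilt=0):  # tool y along (cos yaw, sin yaw) tilted; z down
    Y=np.array([np.cos(yaw),np.sin(yaw),0]);Z=np.array([0,0,-1.]);X=np.cross(Y,Z)
    # tilt: slot z leans toward -Y
    Z2=np.cos(tilt)*Z+np.sin(tilt)*Y; Y2=np.cross(Z2,X); return np.stack([X,Y2,Z2],1)
E
python3 - <<'E'
from h import *
R=toolR(np.radians(4.5)); plan([.574,.21,.264],R,10)
s=ctrl.get_state();R0=Ro.from_quat(s["eef_rot"]).as_matrix();c=ctrl.get_calibration("wrist")
Rc=np.array(c["R"]);cam=-Rc.T@np.array(c["t"])
print("cam in tool",(R0.T@(cam-np.array(s["tool_pos"]))).round(3),"\n",(R0.T@Rc.T).round(3),c["vfov"])
E
```

```text
[-0.044, -0.015, -0.0] [-0.045, -0.01, -0.0] [-0.046, -0.005, -0.0] [-0.046, -0.0, -0.0] [-0.046, 0.005, -0.0] [-0.045, 0.01, -0.0] [-0.044, 0.014, -0.0] [-0.042, 0.019, -0.0] [-0.04, 0.023, -0.0] [-0.037, 0.027, -0.0] turn [0.0, -0.0, 0.1066]
cam in tool [ 0.07   0.001 -0.12 ] 
 [[ 0.    -0.962 -0.273]
 [ 1.    -0.     0.001]
 [-0.001 -0.273  0.962]] 68.734907813021
```

```bash
python3 -m inch '[[[-0.044,-0.015,0],[0,0,0.1066]],[[-0.045,-0.010,0],[0,0,0.1066]],[[-0.046,-0.005,0],[0,0,0.1066]],[[-0.046,0,0],[0,0,0.1066]],[[-0.046,0.005,0],[0,0,0.1066]],[[-0.045,0.010,0],[0,0,0.1066]],[[-0.044,0.014,0],[0,0,0.1066]],[[-0.042,0.019,0],[0,0,0.1066]],[[-0.040,0.023,0],[0,0,0.1066]],[[-0.037,0.027,0],[0,0,0.1066]]]' 0.0881
python3 - <<'E'
from h import *
c,im=snap("wrist","w1.png")
s=ctrl.get_state();print(s["tool_pos"],Ro.from_quat(s["eef_rot"]).as_matrix().round(3).tolist())
# predicted top edge corners of plate
y=np.radians(4.5);ax=np.array([-np.sin(y),np.cos(y),0])
print(proj(c,[np.array([.574,.21,.135])+k*ax for k in(-.075,0,.075)]).round(1))
E
```

```text
clock: 2.4
tool_pos: [0.5764, 0.2076, 0.2638]
eef_rot: [0.68, 0.733, 0.0, 0.0]
wrist_force: [0.2, 0.2, 0.1]
grip_width: 0.0884
grip_force: 0.0
[0.58095973 0.20242105 0.26375419] [[-0.065, 0.998, 0.004], [0.998, 0.065, -0.003], [-0.003, 0.003, -1.0]]
[[254.8 262. ]
 [254.3 189.3]
 [253.6 104.2]]
```

View pics/w1.png

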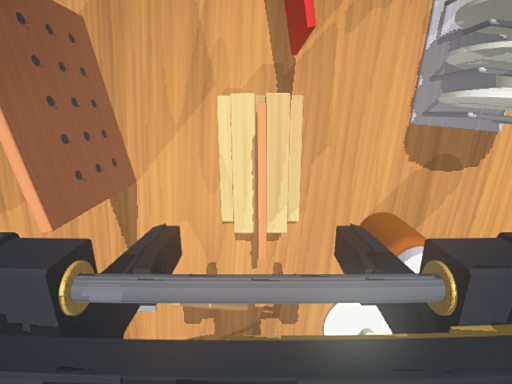

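The plate's top edge shows from (262,102) to (263,268), slightly right of my prediction; the block's around it. I'll measure again now the arm has settled.

```bash
python3 - <<'E'
from h import *
c,im=snap("wrist","w2.png"); s=ctrl.get_state(); print(s["tool_pos"],s["clock"])
h=cv2.cvtColor(im,cv2.COLOR_RGB2HSV)
m=((h[:,:,0]<12)&(h[:,:,1]>90)&(h[:,:,2]>110)).astype(np.uint8); m[:, :235]=0;m[:,285:]=0;m[:85]=0;m[285:]=0
n,l,st,ce=cv2.connectedComponentsWithStats(m); k=1+st[1:,4].argmax(); print(st[k])
ys,xs=np.nonzero(l==k)
L=[];
for r in range(ys.min()+8,ys.max()-8,4):
    q=xs[ys==r]; L.append([(q.min()+q.max())/2,r,q.max()-q.min()+1])
L=np.array(L); print(L[::6].tolist())
P=np.array([onz(c,p,.135) for p in L[:,:2]]); f=np.polyfit(P[:,1],P[:,0],1); print("dx/dy",f, "yaw deg",np.degrees(np.arctan(-f[0])))
e=[onz(c,(np.median(xs[ys==r]),r),.135) for r in(ys.min(),ys.max())]; print(np.round(e,4))
yaw=np.arctan(-f[0]); cy=(e[0][1]+e[1][1])/2; print(np.polyval(f,cy),cy)
E
```

```text
[0.57868678 0.20483664 0.26354625] 2.5
[260 130   1  16  16]
[]Traceback (most recent call last):
  File "<stdin>", line 11, in <module>
IndexError: too many indices for array: array is 1-dimensional, but 2 were indexed
```

```bash
cat > edge.py <<'E'
from h import *
c,im=snap("wrist","w3.png"); s=ctrl.get_state(); print(s["tool_pos"],s["clock"])
h=cv2.cvtColor(im,cv2.COLOR_RGB2HSV).astype(int)
print(h[180,250:276].tolist())
np.save('w3.npy',im)
E
python3 edge.py
```

```text
[0.57676048 0.20690437 0.26333057] 2.55
[[17, 115, 221], [15, 117, 201], [16, 113, 191], [16, 113, 156], [15, 115, 149], [11, 136, 195], [13, 136, 247], [14, 130, 245], [14, 130, 243], [14, 130, 243], [14, 132, 242], [14, 133, 242], [13, 134, 243], [12, 138, 237], [17, 117, 225], [20, 102, 235], [20, 103, 235], [19, 106, 233], [19, 106, 232], [19, 108, 233], [20, 105, 234], [20, 107, 234], [19, 106, 233], [19, 108, 231], [18, 110, 227], [18, 110, 225]]
```

```bash
cat > e2.py <<'E'
from h import *
c,im=snap("wrist","w4.png"); s=ctrl.get_state(); print(s["tool_pos"],s["clock"])
h=cv2.cvtColor(im,cv2.COLOR_RGB2HSV)
m=((h[:,:,0]<15)&(h[:,:,1]>122)&(h[:,:,2]>185)).astype(np.uint8); m[:,:240]=0;m[:,275:]=0;m[:85]=0;m[272:]=0
n,l,st,ce=cv2.connectedComponentsWithStats(m); k=1+st[1:,4].argmax(); print(st[k])
ys,xs=np.nonzero(l==k)
L=np.array([[np.median(xs[ys==r]),r] for r in range(ys.min()+5,ys.max()-5,3)])
P=np.array([onz(c,p,.135) for p in L]); f=np.polyfit(P[:,1],P[:,0],1); print("yaw deg",np.degrees(np.arctan(-f[0])))
e=[onz(c,(np.median(xs[ys==r]),r),.135) for r in(ys.min(),ys.max())]; print(np.round(e,4))
cy=(e[0][1]+e[1][1])/2; X=[np.polyval(f,cy),cy,.121]; print(X)
plan(X,toolR(np.arctan(-f[0])),10)
plan([X[0],X[1],.2],toolR(np.arctan(-f[0])),5)
E
python3 e2.py
```

```text
[0.57550396 0.20832773 0.26329058] 2.6
[ 257  101   11  159 1414]
yaw deg 4.662140065934632
[[0.5752 0.2871 0.135 ]
 [0.587  0.1386 0.135 ]]
[np.float64(0.5807164099542744), np.float64(0.21283013188441036), 0.121]
[0.0, 0.001, 0.014] [0.0, 0.001, 0.014] [0.0, 0.001, 0.014] [0.0, 0.001, 0.014] [0.0, 0.001, 0.014] [0.0, 0.001, 0.014] [0.0, 0.001, 0.014] [0.0, 0.001, 0.014] [0.0, 0.001, 0.014] [0.0, 0.001, 0.014] turn [-0.0001, -0.0, -0.0004]
[0.001, 0.001, 0.013] [0.001, 0.001, 0.013] [0.001, 0.001, 0.013] [0.001, 0.001, 0.013] [0.001, 0.001, 0.013] turn [-0.0002, -0.0001, -0.0008]
```

```bash
python3 -m inch '[[[0.001,0.002,0.005],[0,0,0]],[[0.001,0.002,0.010],[0,0,0]],[[0.001,0.0025,0.015],[0,0,0]],[[0,0,0.020],[0,0,0]],[[0,0,0.020],[0,0,0]],[[0,0,0.020],[0,0,0]],[[0,0,0.020],[0,0,0]],[[0,0,0.020],[0,0,0]],[[0,0,0.010],[0,0,0]],[[0,0,0.003],[0,0,0]]]' && python3 -m inch '[[[0,0,0],[0,0,0]],[[0,0,0],[0,0,0]],[[0,0,0],[0,0,0]],[[0,0,0],[0,0,0]],[[0,0,0],[0,0,0]],[[0,0,0],[0,0,0]],[[0,0,0],[0,0,0]],[[0,0,0],[0,0,0]],[[0,0,0],[0,0,0]],[[0,0,0],[0,0,0]]]' 0 40
```

```text
clock: 3.6
tool_pos: [0.5799, 0.2131, 0.1185]
eef_rot: [0.678, 0.735, -0.001, -0.001]
wrist_force: [0.4, -0.7, -0.0]
grip_width: 0.0877
grip_force: 0.0
clock: 4.6
tool_pos: [0.5813, 0.2127, 0.1206]
eef_rot: [0.679, 0.734, -0.0, -0.0]
wrist_force: [-0.5, 0.3, 0.2]
grip_width: 0.0103
grip_force: 0.0
```

```bash
python3 -m inch '[[[0,0,0],[0,0,0]],[[0,0,0],[0,0,0]],[[0,0,-0.005],[0,0,0]],[[0,0,-0.015],[0,0,0]],[[0,0,-0.025],[0,0,0]],[[0,0,-0.030],[0,0,0]],[[0,0,-0.030],[0,0,0]],[[0,0,-0.030],[0,0,0]],[[0,0,-0.020],[0,0,0]],[[0,0,-0.010],[0,0,0]]]'
python3 - <<'E'
from h import *
c=ctrl.get_calibration("top"); im=ctrl.camera("top")
# rim of mouth: outer rim bright in crop coords -> refine yaw & centre
g=cv2.cvtColor(im,cv2.COLOR_RGB2GRAY)
cv2.imwrite('pics/rim.png',cv2.resize(im[175:245,330:420,::-1],None,fx=8,fy=8,interpolation=cv2.INTER_CUBIC))
for n in("slot_mouth","guide","keeper"): print(n,[(np.round(d["position"],1).tolist(),d["confidence"]) for d in ctrl.mark_of("top",n)])
E
```

```text
clock: 5.6
tool_pos: [0.5823, 0.2129, 0.2894]
eef_rot: [0.679, 0.734, 0.002, 0.001]
wrist_force: [-0.2, -0.0, -3.6]
grip_width: 0.0073
grip_force: 39.9
slot_mouth [([380.8, 219.6], 0.57)]
guide [([367.2, 199.3], 0.94)]
keeper [([363.5, 209.4], 0.88), ([315.5, 142.5], 0.23)]
```

View pics/rim.png

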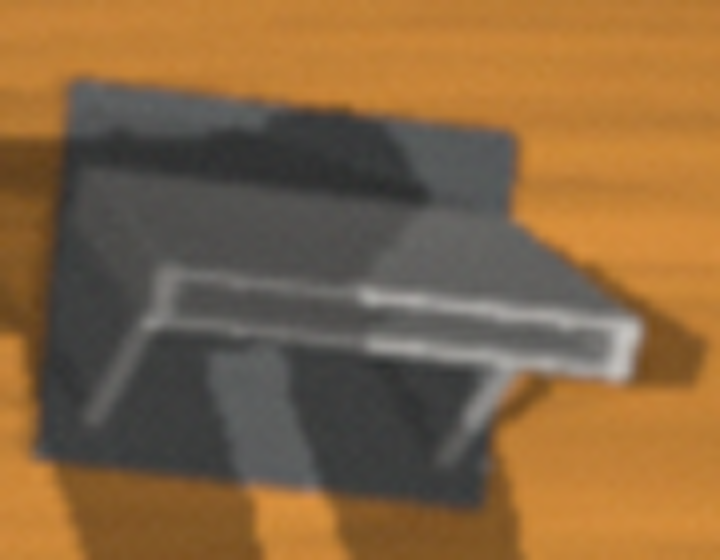

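```bash
python3 - <<'E'
from h import *
c=ctrl.get_calibration("top")
q=lambda u,v:((u+.5)/8-.5+330,(v+.5)/8-.5+175)
TL,TR,BR,BL=[onz(c,q(*p),z) for p,z in(((158,267),.1388),((640,318),.1388),((627,382),.1312),((147,327),.1312))]
C=(TL+TR+BR+BL)/4; d=(TL-TR)+(BL-BR); print("C",C.round(4),"len",np.linalg.norm(TL-TR),np.linalg.norm(BL-BR),"w",np.linalg.norm(TL-BL),"yaw",np.degrees(np.arctan2(-d[0],d[1])))
E1,E2,E3,E4=[onz(c,q(*p),.008) for p in((70,80),(517,135),(485,505),(38,455))]
d=E1-E2+E4-E3; print("foot",((E1+E2+E3+E4)/4).round(4),np.degrees(np.arctan2(-d[0],d[1])),np.linalg.norm(E1-E2),np.linalg.norm(E1-E4))
np.save('mouth.npy',C)
E
```

```text
C [ 0.528  -0.1963  0.135 ] len 0.17165300934896513 0.17199326010175423 w 0.02184270975765666 yaw -6.221283263412043
foot [ 0.5432 -0.1977  0.008 ] -6.596116638959622 0.17982322279720764 0.1460857980697684
```

```bash
python3 - <<'E'
from h import *
C=np.load('mouth.npy');ps=np.radians(-6.4);t=np.radians(20)
R=toolR(ps,t);a=-R[:,2];P=C+a*(.03+.1056);print(P.round(4),R.round(3).tolist())
plan(P,R,14)
E
```

```text
[ 0.4819 -0.1912  0.2624] [[0.111, 0.934, 0.34], [0.994, -0.105, -0.038], [0.0, 0.342, -0.94]]
[-0.028, -0.009, 0.002] [-0.028, -0.009, 0.001] [-0.028, -0.009, 0.001] [-0.029, -0.008, 0.001] [-0.029, -0.008, 0.001] [-0.029, -0.008, 0.001] [-0.029, -0.007, 0.001] [-0.029, -0.007, 0.001] [-0.029, -0.006, 0.001] [-0.029, -0.006, 0.0] [-0.029, -0.006, 0.0] [-0.029, -0.005, 0.0] [-0.029, -0.005, 0.0] [-0.029, -0.005, 0.0] turn [-0.025, -0.0024, 0.0135]
```

```bash
python3 -m inch '[[[-0.028,-0.009,0.002],[-0.025,-0.0024,0.0135]],[[-0.028,-0.009,0.001],[-0.025,-0.0024,0.0135]],[[-0.028,-0.009,0.001],[-0.025,-0.0024,0.0135]],[[-0.029,-0.008,0.001],[-0.025,-0.0024,0.0135]],[[-0.029,-0.008,0.001],[-0.025,-0.0024,0.0135]],[[-0.029,-0.008,0.001],[-0.025,-0.0024,0.0135]],[[-0.029,-0.007,0.001],[-0.025,-0.0024,0.0135]],[[-0.029,-0.007,0.001],[-0.025,-0.0024,0.0135]],[[-0.029,-0.006,0.001],[-0.025,-0.0024,0.0135]],[[-0.029,-0.006,0],[-0.025,-0.0024,0.0135]]]' >/dev/null && python3 -m inch '[[[-0.029,-0.006,0],[-0.025,-0.0024,0.0135]],[[-0.029,-0.005,0],[-0.025,-0.0024,0.0135]],[[-0.029,-0.005,0],[-0.025,-0.0024,0.0135]],[[-0.029,-0.005,0],[-0.025,-0.0024,0.0135]],[[0,0,0],[0,0,0]],[[0,0,0],[0,0,0]],[[0,0,0],[0,0,0]],[[0,0,0],[0,0,0]],[[0,0,0],[0,0,0]],[[0,0,0],[0,0,0]]]'
python3 - <<'E'
from h import *
C=np.load('mouth.npy');ps=np.radians(-6.4);t=np.radians(20)
R=toolR(ps,t);a=-R[:,2];P=C+a*(.03+.1056)
plan(P,R,1)
ims=[]
for n in("wrist","scene","top"):
    c,im=snap(n,n+'5.png'); ims.append((c,im))
w=ims[0][1]
def crop(im,x,y): return cv2.resize(im[y:y+100,x:x+133],(400,300),interpolation=2)
s=ctrl.get_state();Rt=Ro.from_quat(s["eef_rot"]).as_matrix();p=np.array(s["tool_pos"])
for k in(1,2):
    c=ims[k][0]; print(proj(c,[p+Rt@np.array([x,y,.1056]) for x in(-.075,.075) for y in(-.004,.004)]).round(1).tolist(), proj(c,[C+R@np.array([x,y,0]) for x in(-.078,.078) for y in(-.006,.006)]).round(1).tolist())
cv2.imwrite('pics/c5.png',np.vstack([np.hstack([cv2.resize(w,(400,300)),crop(ims[1][1],70,130)]),np.hstack([crop(ims[2][1],315,165),np.zeros((300,400,3),np.uint8)])])[:,:,::-1])
E
```

```text
clock: 7.8
tool_pos: [0.482, -0.1894, 0.2642]
eef_rot: [0.734, 0.657, 0.116, 0.13]
wrist_force: [-0.4, 0.5, -3.6]
grip_width: 0.0077
grip_force: 39.9
[-0.002, -0.001, 0.002] turn [0.0019, -0.0003, 0.0009]
[[95.8, 152.0], [94.2, 153.3], [149.7, 161.0], [148.4, 162.3]] [[96.1, 162.4], [93.8, 164.4], [151.4, 171.9], [149.4, 174.1]]
[[408.7, 222.9], [409.3, 220.1], [354.7, 216.8], [355.2, 214.0]] [[405.5, 220.1], [406.5, 216.1], [351.0, 214.0], [351.8, 209.9]]
```

View pics/c5.png

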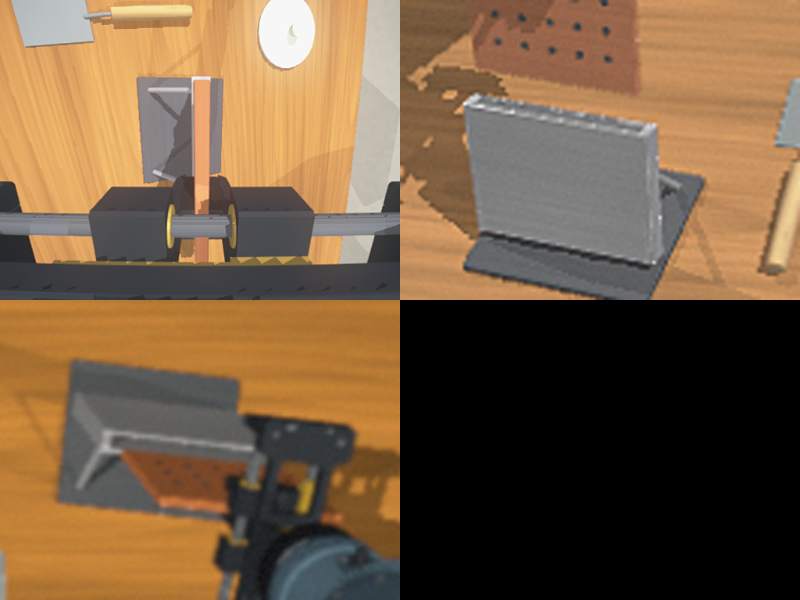

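Plate is held and hovers above the mouth (scene bottom edge (95,152)–(150,161), as predicted). I'll check the rim prediction closely.

```bash
python3 - <<'E'
from h import *
C=np.load('mouth.npy');R=toolR(np.radians(-6.4),np.radians(20))
out=[]
for n,x,y,F in(("wrist",200,80,5),("scene",80,135,5)):
    c,im=snap(n,n+'6.png'); s=ctrl.get_state(); print(np.round(s["tool_pos"],4))
    cr=cv2.resize(im[y:y+100,x:x+80],None,fx=F,fy=F,interpolation=2)[:,:,::-1].copy()
    dr=lambda pts,col:[cv2.polylines(cr,[np.int32((proj(c,pts)-[x,y]+.5)*F)],True,col,1)]
    for a,b in((.086,.011),(.078,.006)): dr([C+R@np.array(v) for v in((a,b,0),(a,-b,0),(-a,-b,0),(-a,b,0))],(0,255,0))
    Rt=Ro.from_quat(s["eef_rot"]).as_matrix();p=np.array(s["tool_pos"])
    dr([p+Rt@np.array(v) for v in((.075,.004,.1056),(.075,-.004,.1056),(-.075,-.004,.1056),(-.075,.004,.1056))],(255,0,0))
    if n=="wrist": dr([p+Rt@np.array(v) for v in((.075,.004,-.0144),(.075,-.004,-.0144),(-.075,-.004,-.0144),(-.075,.004,-.0144))],(255,255,0))
    out.append(cr)
cv2.imwrite('pics/c6.png',np.hstack(out))
E
```

```text
[ 0.4819 -0.1898  0.2643]
[ 0.4818 -0.1899  0.2643]
```

View pics/c6.png

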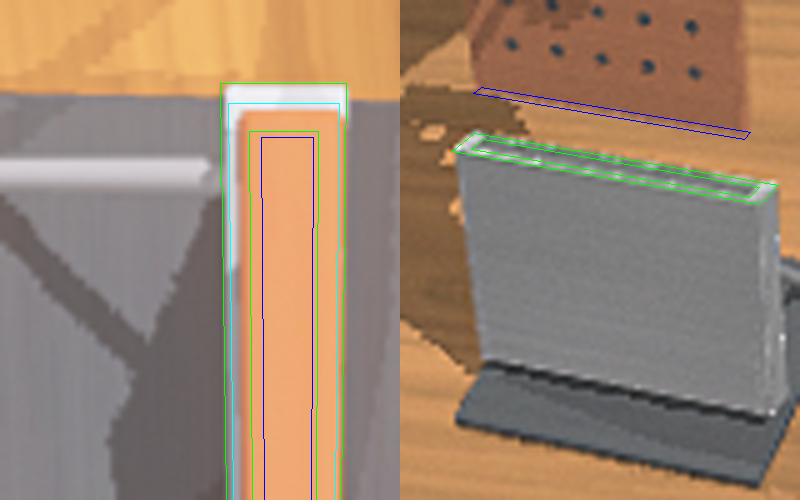

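The rim outline fits within about 0.4 mm and the plate sits over it; a small correction, then start the entry.

```bash
python3 -m inch '[[[-0.0014,-0.0007,0.002],[0.0019,0,0.0009]],[[0,0,0.005],[0,0,0]],[[0,0,0.006],[0,0,0]],[[0,0,0.006],[0,0,0]],[[0,0,0.005],[0,0,0]],[[0,0,0.004],[0,0,0]],[[0,0,0.003],[0,0,0]],[[0,0,0.002],[0,0,0]],[[0,0,0.002],[0,0,0]],[[0,0,0.001],[0,0,0]]]'
cat > st.py <<'E'
from h import *
C=np.load('mouth.npy');R=toolR(np.radians(-6.4),np.radians(20))
s=ctrl.get_state();p=np.array(s["tool_pos"]);Rt=Ro.from_quat(s["eef_rot"]).as_matrix()
print("t",s["clock"],"F tool",(Rt.T@np.array(s["wrist_force"])).round(2),"T",(Rt.T@np.array(s["wrist_torque"])).round(2),"tcp in slot(tool axes) mm",(1e3*R.T@(p-C)).round(1),"tip above mouth",round(-1e3*(R.T@(p-C))[2]-25,1),"rot",Ro.from_matrix(R.T@Rt).as_rotvec().round(4))
E
python3 st.py
```

```text
clock: 9.05
tool_pos: [0.4933, -0.1928, 0.2301]
eef_rot: [0.735, 0.656, 0.116, 0.13]
wrist_force: [-0.0, 1.2, -4.0]
grip_width: 0.0079
grip_force: 39.9
t 9.05 F tool [ 1.14 -1.52  3.67] T [ 0.43 -0.1  -0.09] tcp in slot(tool axes) mm [  -0.3   -0.3 -101.3] tip above mouth 76.3 rot [-0.0002 -0.0002  0.0011]
```

Inside the slot without contact. Continue.

```bash
python3 -m inch '[[[0,0,0.002],[0,0,0]],[[0,0,0.004],[0,0,0]],[[0,0,0.005],[0,0,0]],[[0,0,0.005],[0,0,0]],[[0,0,0.006],[0,0,0]],[[0,0,0.006],[0,0,0]],[[0,0,0.006],[0,0,0]],[[0,0,0.006],[0,0,0]],[[0,0,0.003],[0,0,0]],[[0,0,0.002],[0,0,0]]]';python3 st.py
```

```text
clock: 10.05
tool_pos: [0.5086, -0.1944, 0.1874]
eef_rot: [0.735, 0.656, 0.116, 0.129]
wrist_force: [-1.2, 0.2, -3.9]
grip_width: 0.0077
grip_force: 39.9
t 10.05 F tool [ 0.03 -2.51  3.27] T [ 0.44 -0.05  0.07] tcp in slot(tool axes) mm [ -0.2  -0.5 -55.9] tip above mouth 30.9 rot [0.0003 0.0001 0.0012]
```

```bash
python3 -m inch '[[[0,0,0.002],[0,0,0]],[[0,0,0.002],[0,0,0]],[[0,0,0.002],[0,0,0]],[[0,0,0.002],[0,0,0]],[[0,0,0.002],[0,0,0]],[[0,0,0.002],[0,0,0]],[[0,0,0.002],[0,0,0]],[[0,0,0.002],[0,0,0]],[[0,0,0.002],[0,0,0]],[[0,0,0.002],[0,0,0]]]';python3 st.py
```

```text
clock: 11.05
tool_pos: [0.5156, -0.1953, 0.1699]
eef_rot: [0.734, 0.656, 0.116, 0.13]
wrist_force: [-5.1, 3.5, 6.4]
grip_width: 0.0077
grip_force: 39.9
t 11.05 F tool [ 2.89 -2.93 -7.86] T [ 1.01  0.23 -0.04] tcp in slot(tool axes) mm [ -0.3   0.2 -37.1] tip above mouth 12.1 rot [-0.0007 -0.0003  0.0005]
```

```bash
python3 -m inch '[[[0,0,0],[0,0,0]],[[0,0,0],[0,0,0]],[[0,0,0],[0,0,0]],[[0,0,0],[0,0,0]],[[0,0,-0.004],[0,0,0]],[[0,0,-0.010],[0,0,0]],[[0,0,-0.015],[0,0,0]],[[0,0,-0.015],[0,0,0]],[[0,0,-0.010],[0,0,0]],[[0,0,-0.004],[0,0,0]]]' 0.04;python3 st.py
python3 -m inch '[[[0,0,0],[0,0,0]],[[0,0,0],[0,0,0]],[[0,0,0],[0,0,0]],[[0,0,0],[0,0,0]],[[0,0,0],[0,0,0]],[[0,0,0],[0,0,0]],[[0,0,0],[0,0,0]],[[0,0,0],[0,0,0]],[[0,0,0],[0,0,0]],[[0,0,0],[0,0,0]]]' 0 20;python3 st.py
python3 - <<'E'
from h import *
w=snap("wrist","w7.png")[1];s=snap("scene","s7.png")[1]
cv2.imwrite('pics/c7.png',np.hstack([cv2.resize(w,(400,300)),cv2.resize(s[120:230,60:207],(400,300))])[:,:,::-1])
E
```

```text
clock: 12.05
tool_pos: [0.4958, -0.1934, 0.2253]
eef_rot: [0.734, 0.656, 0.116, 0.131]
wrist_force: [0.1, -0.3, 0.2]
grip_width: 0.0398
grip_force: 0.0
t 12.05 F tool [-0.33  0.22 -0.18] T [ 0.23 -0.1  -0.03] tcp in slot(tool axes) mm [ -0.7   0.5 -95.9] tip above mouth 70.9 rot [-0.0022 -0.0015  0.0009]
clock: 13.05
tool_pos: [0.4956, -0.193, 0.2236]
eef_rot: [0.735, 0.656, 0.116, 0.13]
wrist_force: [0.1, -0.3, -0.6]
grip_width: 0.0006
grip_force: 0.0
t 13.05 F tool [-0.24 -0.07  0.63] T [ 0.2  -0.06 -0.02] tcp in slot(tool axes) mm [ -0.3  -0.3 -94.4] tip above mouth 69.4 rot [-0.0002 -0.0002  0.0011]
```

View pics/c7.png

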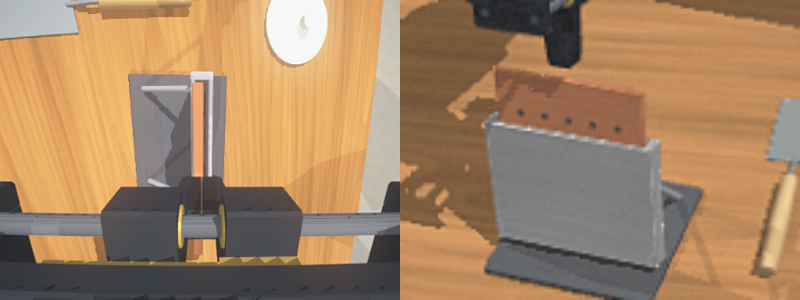

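The plate stands released in the slot, about 50 mm out, closed fingertips above it. Now push from above.

```bash
python3 -m inch '[[[0,-0.0015,0.004],[0,0,0]],[[0,0,0.005],[0,0,0]],[[0,0,0.003],[0,0,0]],[[0,0,0.002],[0,0,0]],[[0,0,0.0015],[0,0,0]],[[0,0,0.0015],[0,0,0]],[[0,0,0.0015],[0,0,0]],[[0,0,0.0015],[0,0,0]],[[0,0,0.0015],[0,0,0]],[[0,0,0.0015],[0,0,0]]]' >/dev/null;python3 st.py
python3 -m inch '[[[0,0,0.0015],[0,0,0]],[[0,0,0.0015],[0,0,0]],[[0,0,0.0015],[0,0,0]],[[0,0,0.0015],[0,0,0]],[[0,0,0.0015],[0,0,0]],[[0,0,0.0015],[0,0,0]],[[0,0,0.0015],[0,0,0]],[[0,0,0.0015],[0,0,0]],[[0,0,0.0015],[0,0,0]],[[0,0,0.0015],[0,0,0]]]' >/dev/null;python3 st.py
```

```text
t 14.15 F tool [ 1.95 -0.15 -7.21] T [ 0.27  0.25 -0.07] tcp in slot(tool axes) mm [ -0.4  -1.  -72.1] tip above mouth 47.1 rot [-0.0016 -0.0006  0.0008]
t 15.15 F tool [ 1.24 -0.64 -7.66] T [ 0.33  0.15 -0.04] tcp in slot(tool axes) mm [ -0.5  -0.9 -57.2] tip above mouth 32.2 rot [-0.0017 -0.0007  0.0008]
```

```bash
python3 -m inch '[[[0,0,0.001],[0,0,0]],[[0,0,0.001],[0,0,0]],[[0,0,0.001],[0,0,0]],[[0,0,0.001],[0,0,0]],[[0,0,0.001],[0,0,0]],[[0,0,0.001],[0,0,0]],[[0,0,0.001],[0,0,0]],[[0,0,0.001],[0,0,0]],[[0,0,0.001],[0,0,0]],[[0,0,0.001],[0,0,0]]]' >/dev/null;python3 st.py
python3 -m inch '[[[0,0,0.0002],[0,0,0]],[[0,0,0.0002],[0,0,0]],[[0,0,0.0002],[0,0,0]],[[0,0,0.0002],[0,0,0]],[[0,0,0.0002],[0,0,0]],[[0,0,0.0002],[0,0,0]],[[0,0,0.0002],[0,0,0]],[[0,0,0.0002],[0,0,0]],[[0,0,0.0002],[0,0,0]],[[0,0,0.0002],[0,0,0]]]' >/dev/null;python3 st.py
```

```text
t 16.15 F tool [ 1.12 -0.2  -5.65] T [ 0.22  0.17 -0.08] tcp in slot(tool axes) mm [ -0.4  -1.  -47. ] tip above mouth 22.0 rot [-0.0015 -0.0006  0.0008]
t 17.15 F tool [ 1.8   1.93 -5.75] T [ 0.16  0.14 -0.05] tcp in slot(tool axes) mm [ -0.5  -1.1 -44.9] tip above mouth 19.9 rot [-0.0015 -0.0006  0.0011]
```

```bash
python3 -m inch '[[[0,0,0.0003],[0,0,0]],[[0,0,0.0003],[0,0,0]],[[0,0,0.0003],[0,0,0]],[[0,0,0.0003],[0,0,0]],[[0,0,0.0003],[0,0,0]],[[0,0,0.0002],[0,0,0]],[[0,0,0.0002],[0,0,0]],[[0,0,0.0002],[0,0,0]],[[0,0,0.0002],[0,0,0]],[[0,0,0.0002],[0,0,0]]]' >/dev/null;python3 st.py
```

```text
t 18.15 F tool [ 0.27  0.45 -6.13] T [ 0.09  0.19 -0.04] tcp in slot(tool axes) mm [ -0.5  -1.  -42.4] tip above mouth 17.4 rot [-0.0016 -0.0007  0.001 ]
```

```bash
python3 -m inch '[[[0,0,0.0003],[0,0,0]],[[0,0,0.0003],[0,0,0]],[[0,0,0.0003],[0,0,0]],[[0,0,0.0003],[0,0,0]],[[0,0,0.0003],[0,0,0]],[[0,0,0.0002],[0,0,0]],[[0,0,0.0002],[0,0,0]],[[0,0,0.0002],[0,0,0]],[[0,0,0.0002],[0,0,0]],[[0,0,0.0002],[0,0,0]]]' >/dev/null;python3 st.py
```

```text
t 19.15 F tool [ 2.64  0.85 -7.92] T [ 0.24  0.23 -0.02] tcp in slot(tool axes) mm [ -0.5  -0.9 -40.1] tip above mouth 15.1 rot [-0.0017 -0.0007  0.0009]
```

Possibly beginning to rise (noise is about 1 N); smaller step.

```bash
python3 -m inch '[[[0,0,0.0002],[0,0,0]],[[0,0,0.0002],[0,0,0]],[[0,0,0.0002],[0,0,0]],[[0,0,0.0002],[0,0,0]],[[0,0,0.0002],[0,0,0]],[[0,0,0.0001],[0,0,0]],[[0,0,0.0001],[0,0,0]],[[0,0,0.0001],[0,0,0]],[[0,0,0.0001],[0,0,0]],[[0,0,0.0001],[0,0,0]]]' >/dev/null;python3 st.py
```

```text
t 20.15 F tool [  2.25  -0.65 -10.66] T [ 0.3   0.25 -0.04] tcp in slot(tool axes) mm [ -0.5  -0.8 -38.9] tip above mouth 13.9 rot [-0.0019 -0.0008  0.0007]
```

```bash
python3 -m inch '[[[0,0,0.0002],[0,0,0]],[[0,0,0.0002],[0,0,0]],[[0,0,0.0002],[0,0,0]],[[0,0,0.0002],[0,0,0]],[[0,0,0.0002],[0,0,0]],[[0,0,0.0001],[0,0,0]],[[0,0,0.0001],[0,0,0]],[[0,0,0.0001],[0,0,0]],[[0,0,0.0001],[0,0,0]],[[0,0,0.0001],[0,0,0]]]' >/dev/null;python3 st.py
```

```text
t 21.15 F tool [  2.95  -0.42 -14.55] T [ 0.32  0.44 -0.04] tcp in slot(tool axes) mm [ -0.6  -0.3 -37.7] tip above mouth 12.7 rot [-0.0027 -0.001   0.0006]
```

```bash
python3 -m inch '[[[0,0,0.0002],[0,0,0]],[[0,0,0.0002],[0,0,0]],[[0,0,0.0002],[0,0,0]],[[0,0,0.0002],[0,0,0]],[[0,0,0.0002],[0,0,0]],[[0,0,0],[0,0,0]],[[0,0,0],[0,0,0]],[[0,0,0],[0,0,0]],[[0,0,0],[0,0,0]],[[0,0,0],[0,0,0]]]' >/dev/null;python3 st.py
```

```text
t 22.15 F tool [  2.97  -0.09 -15.3 ] T [ 0.34  0.5  -0.03] tcp in slot(tool axes) mm [ -0.6  -0.  -37. ] tip above mouth 12.0 rot [-0.0032 -0.0011  0.0004]
```

```bash
python3 -m inch '[[[0,0,0.0002],[0,0,0]],[[0,0,0.0002],[0,0,0]],[[0,0,0.0002],[0,0,0]],[[0,0,0.0001],[0,0,0]],[[0,0,0.0001],[0,0,0]],[[0,0,0],[0,0,0]],[[0,0,0],[0,0,0]],[[0,0,0],[0,0,0]],[[0,0,0],[0,0,0]],[[0,0,0],[0,0,0]]]' >/dev/null;python3 st.py
```

```text
t 23.15 F tool [  3.81  -0.9  -20.61] T [0.39 0.58 0.05] tcp in slot(tool axes) mm [ -0.8   0.7 -36.8] tip above mouth 11.8 rot [-0.0044 -0.0017  0.0003]
```

Firm: 20.6 N, so the plate is home. Retract.

```bash
python3 -m inch '[[[0,0,-0.001],[0,0,0]],[[0,0,-0.002],[0,0,0]],[[0,0,-0.005],[0,0,0]],[[0,0,-0.010],[0,0,0]],[[0,0,-0.015],[0,0,0]],[[0,0,-0.015],[0,0,0]],[[0,0,-0.015],[0,0,0]],[[0,0,-0.010],[0,0,0]],[[0,0,-0.005],[0,0,0]],[[0,0,0],[0,0,0]]]' >/dev/null;python3 st.py
python3 - <<'E'
from h import *
w=snap("wrist","w8.png")[1];s=snap("scene","s8.png")[1]
cv2.imwrite('pics/c8.png',np.hstack([cv2.resize(w,(400,300)),cv2.resize(s[120:230,60:207],(400,300))])[:,:,::-1])
E
```

```text
t 24.15 F tool [-2.02 -0.72  0.11] T [ 0.2  -0.06  0.02] tcp in slot(tool axes) mm [  -0.5   -1.5 -113.2] tip above mouth 88.2 rot [-0.0011 -0.0009  0.0011]
```

View pics/c8.png

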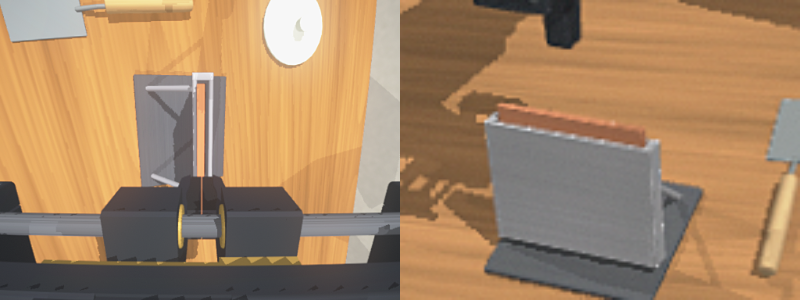

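The plate sits level in the slot, about 12 mm out, and the gripper is well clear. The spatula and lid are where they were.

```bash
python3 -c "
from station import ctrl
print(ctrl.hand_in())"
```

```text
the job is handed in; nothing more can be done
None
```

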